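# Stand the yellow rail post on its foot

### The job

Stand the yellow rail post up on its square foot plate so that its weld can be checked all round: lift its free end and tip it up, keeping the foot on the bench about where it is now, then let it go standing upright. Leave the bare steel post lying as it is.

Things in the scene. Friction and masses are not known exactly. Their poses are not given: they have to be found in the camera images.
- yellow_post: Loose post, 0.6 to 0.85 kg, 188 mm long: yellow round tube, 34 mm diameter, with a yellow square foot plate 70 x 70 x 8 mm across one end. Origin: centre of the foot's underside (outer face), 36 mm up while it lies; z along the tube's axis to the free end, x and y square to the foot's sides. It lies on the foot's +x side and the free end's rim, the axis sloping 6 degrees down to the free end.
- yellow_post_mid (a point): Point on the yellow tube's axis half-way along the post, 94 mm from the foot's underside; axes as the post's. The tube points to the robot's left (+y) within 35 degrees. Tipped up about the foot's edge on the bench, the post stands just beyond that edge, on the side away from the tube. Pinched lightly across the tube, it turns between the fingers.
- steel_post: A second loose post of the same shape and size in bare silvery steel, lying the same way, about 0.35 m to the left or right of the yellow one. Origin and axes as for the yellow post. To be left alone.
Mind the look-alikes: they are no part of the job. Of the things that look like the yellow_post, the largest one is meant.

How it is judged:
By the outcome, as a careful person would: the job done as asked, in the order asked, and still so for the second after the job is handed in, with the robot touching nothing.
It also fails if it takes over 35 s, if anything falls off the work surface, if the arm or the gripper's body presses on something with over 40 N, if the wrist force passes 120 N, or if a joint passes its speed limit or range.

### The arm

A 6-joint arm with a two-finger parallel gripper is mounted at the origin on the work surface. World frame = base frame: x ahead of the robot, y to its left, z up, the work surface at z = 0. Lengths are in m, angles in degrees, forces in N, time in s.
With the tool pointing down it reaches from about 0.4 to 0.825 m from the base axis. Payload 7 kg.
Tool frame: the origin (TCP) lies midway between the tips of the shut fingers; the grasp point (between the pads) lies 19 mm behind it; x points along the fingers, z is the direction in which the jaws open and shut, and the axes are right-handed (so a half turn about x gives the same grasp; the last joint's range is limited). The gripper opens to 88 mm and grips with 3 to 60 N. Pads are 19 mm wide; open, the fingers measure 130 mm over their backs; the gripper's body (78 mm by 193 mm) begins 47 mm behind the grasp point.
Start: joints at [90.017, 20.546, 0.682, 0, -70.136, -16.507], TCP at [0.192, 0.647, 0.227] pointing down, gripper open.
Joint ranges: [-176.03, 176.03], [-82.01, 121.73], [-58.28, 71.71], [-173.87, 95.51], [-174.79, -0.11], [-173.66, 173.66]. Speed limits (degrees/s): [136.94, 136.94, 172.46, 180, 180, 180].

### API

Orientations are given as [roll, pitch, yaw] about the fixed x, y, z axes, in that order (R = Rz(yaw) Ry(pitch) Rx(roll)).
In Python, from plant import ctrl gives the robot as it stands. The module is installed in compiled form; this text tells all that it offers.
- The arm moves only by the tool servo_tool, never from a script. Its argument "deltas" is a list of rows, each a list of 3 entries, a list of its own where there are three numbers: the turn, a rotation vector about the tool's x, y, z in degrees, then the shift along the tool's x, y, z in cm, then the finger opening in cm, from 0 to 8.76. A call has 1 to 5 rows; each row is the pose to reach, as a shift and turn from the pose measured when the call began, along the tool's axes at that moment; what a row does not reach only later rows make up. A row lasts 1/10 s, in which the tool goes at most 50 mm and 8.59 degrees, less where a joint would pass 70% of its speed; a pose out of reach is approached as far as the arm can. A call with a gripper value outside its range is refused whole. The fingers move at their own pace and stop on an object; the grip force is fixed at half the most. Time passes only in rows, so rows that repeat a pose let the fingers close. It gives the time, the measured TCP pose, the force and the opening at its end, in the units of the state.
- ctrl.get_obs(): the state, without advancing time (a new reading comes with each control period).
- ctrl.snapshot(name): name is "scene" or "top" or "wrist"; returns a dict with "image" (384x512x3 uint8, red, green, blue), "vertical_fov" (degrees; the focal length in pixels is half the picture's height over the tangent of half this angle, whatever the lens; pixels are square), "cx", "cy" (the principal point, pixels), "rvec" (rotation vector, rad) and "tvec" (3), from world to camera coordinates, as OpenCV has them. Camera axes: x right, y down, z forward; pixel columns grow to the right and rows downward; lengths in m; the calibration is good to about 2 mm. A picture is of the moment at which its call begins. There is no depth.
- ctrl.close_job(): hands the job in, once; it reports no verdict.
The state is a dict: "clock": time; "joint_pos": joint angles; "qvel": joint speeds; "tau": joint torques, N m; "tool_pos": TCP position; "orientation": TCP orientation; "force": force on the tool from outside, world axes, zero at the start; "moment": the same for the moment, N m; "opening": finger opening in m.
Only numpy, scipy, OpenCV 4.12 (cv2) and the standard library are available. Lean on these libraries where they do the work, as an engineer would, in place of code of your own. Each camera call takes 0.05 s, during which the arm holds its last target. There are 200 camera calls.

## Working session

There is one attempt and no reset: what is moved stays moved. The work goes in short steps, Python scripts to look and compute and a tool call to move; the robot and the scene stay as the last step left them, time stands still between calls to the robot, and variables do not carry over. Pictures are saved under pics/ and viewed, on a budget of 10 in all, crops included, one or two more only if the job needs it, and the job is handed in when it is done.

Besides the shell and the picture viewer there is one more tool, called after "Request:" as name(argument=value, ...), one argument or row to a line, values as JSON. servo_tool: Moves the arm, as the interface text tells. Its arguments: {"type":"object","properties":{"deltas":{"type":"array","items":{"type":"array"}}},"required":["deltas"]}

```bash
mkdir -p pics
cat > h.py <<'E'
import numpy as np, cv2
from plant import ctrl
from scipy.spatial.transform import Rotation as R
def snap(name,fn):
    s=ctrl.snapshot(name); cv2.imwrite('pics/'+fn,s['image'][:,:,::-1]); 
    np.save('pics/'+fn+'.npy',{k:s[k] for k in s},allow_pickle=True); return s
def load(fn): return np.load('pics/'+fn+'.npy',allow_pickle=True).item()
def ray(s,u,v):
    f=s['image'].shape[0]/2/np.tan(np.radians(s['vertical_fov'])/2)
    M=cv2.Rodrigues(np.array(s['rvec'],float))[0]; t=np.array(s['tvec'],float).ravel()
    d=M.T@np.array([(u-s['cx'])/f,(v-s['cy'])/f,1]); return -M.T@t,d/np.linalg.norm(d)
def onz(s,u,v,z):
    c,d=ray(s,u,v); return c+d*(z-c[2])/d[2]
def two(s1,p1,s2,p2):
    c,d=ray(s1,*p1);e,g=ray(s2,*p2)
    k=np.linalg.lstsq(np.c_[d,-g],e-c,rcond=None)[0]
    a=c+k[0]*d;b=e+k[1]*g; return (a+b)/2,np.linalg.norm(a-b)
def proj(s,P):
    f=s['image'].shape[0]/2/np.tan(np.radians(s['vertical_fov'])/2)
    K=np.array([[f,0,s['cx']],[0,f,s['cy']],[0,0,1.]])
    return cv2.projectPoints(np.array(P,float).reshape(-1,1,3),np.array(s['rvec'],float),np.array(s['tvec'],float),K,None)[0][:,0]
E
python3 - <<'E'
from h import *
a=snap('scene','a.png');b=snap('top','b.png')
cv2.imwrite('pics/ab.png',cv2.resize(np.hstack([a['image'],b['image']])[:,:,::-1],(800,300),interpolation=cv2.INTER_AREA))
for s in(a,b):
    c,_=ray(s,0,0);print(c,s['vertical_fov'],s['cx'],s['cy'])
    h=cv2.cvtColor(s['image'],cv2.COLOR_RGB2HSV);m=cv2.inRange(h,(18,100,60),(36,255,255))
    n,l,st,ce=cv2.connectedComponentsWithStats(m)
    for i in range(1,n):
        if st[i,4]>30:print(st[i],ce[i])
print(ctrl.get_obs())
E
```

```text
[ 0.87109601 -0.38460911  0.94400771] 52.77147772135919 252.87293109256868 185.03379383026248
[312   0  35  11 208] [329.33653846   3.375     ]
[277 105  45  21 420] [300.9 113.5]
[474 112  32  16 133] [489.30075188 119.22556391]
[452 123  20  21 242] [462.38429752 133.43801653]
[233 134  47  22 453] [258.23620309 147.75275938]
[286 137  58  51 965] [311.96165803 161.38756477]
[363 206  32  78 680] [378.01176471 245.77205882]
[363 330  38  50 372] [383.10752688 353.95967742]
[400 377  15   7  43] [406.55813953 381.02325581]
[0.39920532 0.01621212 1.06760497] 42.86605420279601 254.00041607532054 194.43970593918522
[194   0  22  12 112] [205.35714286   5.08035714]
[241   0   9  13  50] [245.44   5.38]
[279   0  19  13 150] [289.31333333   5.40666667]
[298   0   9  13  50] [302.92   5.66]
[311   0  44  14 366] [333.18852459   5.95901639]
[202  42  34  15 105] [221.          48.52380952]
[179  52  21  11  56] [188.46428571  57.44642857]
[ 107  164   92   37 1628] [157.25       180.23464373]
[ 79 220  27  15 117] [ 91.8974359  226.57264957]
[167 224  60  53 766] [198.03394256 251.08093995]
[ 90 227  40  56 725] [109.47034483 254.06896552]
{'clock': 0.1, 'joint_pos': array([ 9.00170943e+01,  2.05875151e+01,  6.39929568e-01, -1.75389072e-02,
       -7.01372476e+01, -1.65077328e+01]), 'qvel': array([ 0.0183904 , -0.07104168,  0.10280218,  0.06384595, -0.05758413,
       -0.03182996]), 'tau': array([-6.17831884e-04, -5.84162486e+01,  2.93752885e+01,  7.01539904e+00,
        1.01691057e-02, -5.44920022e-05]), 'tool_pos': array([0.19149818, 0.64680899, 0.22572182]), 'orientation': array([   5.50994852,   89.91357877, -100.98666135]), 'force': array([ 0.26463393, -0.05737993, -0.69182796]), 'moment': array([ 0.0251363 , -0.06022571,  0.01749738]), 'opening': 0.0874740278579002}
```

View pics/ab.png

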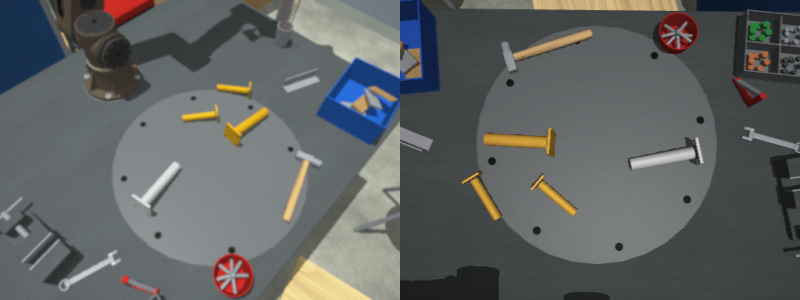

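The left view is the scene camera and the right view is the top camera. There are three yellow posts, here in full-resolution top pixels: A (157,180), B (198,251) and C (109,254). The silver one is at about (330,200). A is clearly the largest and its tube points left (+y), so it fits. I'll confirm it in one crop and measure.

Run:
```python
from h import *
a=load('a.png');b=load('b.png')
A=cv2.resize(a['image'][95:205,225:355],(520,440),interpolation=cv2.INTER_CUBIC)
B=cv2.resize(b['image'][150:290,70:240],(534,440),interpolation=cv2.INTER_CUBIC)[:,:270]
cv2.imwrite('pics/c.png',np.hstack([A,B])[:,:,::-1])
h=cv2.cvtColor(b['image'],cv2.COLOR_RGB2HSV);m=cv2.inRange(h,(15,90,40),(38,255,255))
n,l,st,ce=cv2.connectedComponentsWithStats(m)
for i in range(1,n):
    if st[i,4]>500: 
        ys,xs=np.where(l==i)
        r=cv2.minAreaRect(np.c_[xs,ys].astype(np.float32));print(st[i],r)
        bx=cv2.boxPoints(r);L=[np.linalg.norm(onz(b,*bx[k],.03)-onz(b,*bx[k+1],.03)) for k in(0,1)];print(L)
i=l[180,150];ys,xs=np.where(l==i)
for x in range(104,202,3):
    c=ys[xs==x]
    if len(c):print(x,c.min(),c.max(),end=' | ')
t=(xs>112)&(xs<182)
ux=np.arange(114,182);mid=[(ys[xs==x].min()+ys[xs==x].max())/2 for x in ux]
p=np.polyfit(ux,mid,1);print(p)
P=onz(b,112,np.polyval(p,112),.02);Q=onz(b,182,np.polyval(p,182),.028);print(P,Q,np.degrees(np.arctan2(*(P-Q)[[0,1]])))
```

```text
[ 170    0  185   14 2373] ((262.0, 6.5), (13.0, 184.0), 90.0)
[np.float64(0.4130971833590589), np.float64(0.03086753726435449)]
[ 145   38  101   40 1174] ((195.10577392578125, 57.33502197265625), (11.643746376037598, 104.39220428466797), 72.47443389892578)
[np.float64(0.23053305916753994), np.float64(0.026865480415395646)]
[ 107  164   93   37 1636] ((153.53857421875, 174.94798278808594), (92.33794403076172, 35.27842712402344), 10.007980346679688)
[np.float64(0.07608268401276694), np.float64(0.19838333846612266)]
[167 223  60  54 778] ((198.55294799804688, 252.68826293945312), (63.99449157714844, 24.838539123535156), 40.60129928588867)
[np.float64(0.051832811024215594), np.float64(0.13522512553105)]
[ 90 227  40  56 735] ((109.55510711669922, 254.113037109375), (59.881160736083984, 12.336569786071777), 58.29857635498047)
[np.float64(0.025421953546633527), np.float64(0.12665875336672888)]
107 173 183 | 110 170 185 | 113 171 185 | 116 171 186 | 119 171 186 | 122 171 186 | 125 171 186 | 128 171 186 | 131 171 186 | 134 172 186 | 137 172 187 | 140 172 187 | 143 172 187 | 146 172 187 | 149 172 187 | 152 173 187 | 155 173 188 | 158 173 188 | 161 173 188 | 164 173 188 | 167 173 188 | 170 174 188 | 173 174 189 | 176 174 189 | 179 174 189 | 182 174 189 | 185 174 189 | 188 174 197 | 191 164 198 | 194 165 200 | 197 168 194 | [5.37656984e-02 1.71848971e+02]
[0.55906692 0.30189346 0.02      ] [0.55019939 0.15034572 0.028     ] 3.3487361482515707
```

View pics/c.png

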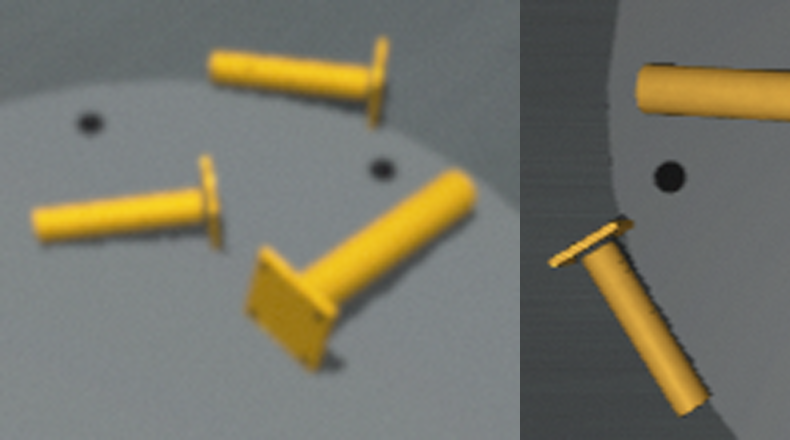

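Post A measures about 190 mm and the other two about 130 mm, so A at top (157,180) is the yellow_post. Its axis runs 3.3° off +y. Next I'll work out the grasp and the first move.

```bash
cat >> h.py <<'E'
th=np.radians(3.35); H=np.array([np.sin(th),np.cos(th),0]); Z=np.array([0,0,1.]); J=np.cross(H,Z) # about +x: lifts free end
def tool(tilt,flip=1):
    "tool x down, tilted about J by tilt deg; z along +-J"
    r=R.from_rotvec(np.radians(tilt)*J).as_matrix()
    x=r@-Z; z=flip*J; return np.c_[x,np.cross(z,x),z]
def delta(pos,M):
    o=ctrl.get_obs(); T=R.from_euler('xyz',o['orientation'],degrees=True).as_matrix()
    rv=np.degrees(R.from_matrix(T.T@M).as_rotvec()); sh=T.T@(np.array(pos)-o['tool_pos'])*100
    return np.round(rv,1).tolist(),np.round(sh,2).tolist()
E
python3 - <<'E'
from h import *
b=load('b.png')
E=onz(b,106.7,177.6,.02);print('free end',E)
O=E-H*.187;O[2]=.036;print('O',O)
d=H*np.cos(np.radians(6))-Z*np.sin(np.radians(6))
print('proj foot',proj(b,[O,O+Z*.035]), 'scene',proj(load('a.png'),[O,O+.094*d,O+.188*d]))
G=O+.145*d;print('G',G,'pivot',O-H*.0037)
o=ctrl.get_obs();print(R.from_euler('xyz',o['orientation'],degrees=True).as_matrix().round(3))
for f in(1,-1):print(f,delta([G[0],G[1],.12],tool(0,f)))
E
```

```text
free end [0.55961818 0.31326557 0.02      ]
O [0.54869079 0.12658511 0.036     ]
proj foot [[192.71686273 181.82976252]
 [190.92791671 179.38056712]] scene [[296.9558596  172.00856433]
 [319.31824463 155.99035594]
 [340.102843   141.10231839]]
G [0.55711748 0.27054437 0.02084337] pivot [0.54847458 0.12289144 0.036     ]
[[-0.     0.959 -0.284]
 [-0.001 -0.284 -0.959]
 [-1.     0.     0.002]]
1 ([-103.1, 0.1, 0.1], [10.62, 45.74, 25.68])
-1 ([76.9, 0.1, -0.1], [10.62, 45.74, 25.68])
```

Request:
servo_tool(
  deltas=[
    [[8,0,0],[0.5,4.3,2.4],8.7],
    [[16,0,0],[1,8.6,4.8],8.7],
    [[24,0,0],[1.5,12.9,7.2],8.7],
    [[32,0,0],[2,17.2,9.6],8.7],
    [[40,0,0],[2.5,21.5,12],8.7],
  ],
)

```text
clock: 0.6
tool_pos: [0.3645, 0.4689, 0.2005]
orientation: [42.0, 89.9, -104.8]
force: [0.2, 0.5, -0.1]
opening: 0.0873
```

Run:
```python
from h import *
o=ctrl.get_obs();print(o['joint_pos'].round(1),o['tool_pos'])
print(delta([.557,.27,.14],tool(0,-1)))
```

```text
[ 71.   14.1 -12.    0.  -64.  -37.8] [0.36445576 0.46893486 0.20052814]
([36.5, 0.1, -0.1], [6.08, 27.18, -5.23])
```

Request:
servo_tool(
  deltas=[
    [[7.5,0,0],[1.2,4.6,-0.9],8.7],
    [[15,0,0],[2.4,9.2,-1.8],8.7],
    [[22.5,0,0],[3.6,13.8,-2.7],8.7],
    [[30,0,0],[4.8,18.4,-3.6],8.7],
    [[36.5,0,0],[6,23,-4.4],8.7],
  ],
)

```text
clock: 1.1
tool_pos: [0.5281, 0.2989, 0.1401]
orientation: [74.4, 89.9, -109.1]
force: [-0.2, 0.6, 0.4]
opening: 0.087
```

Run:
```python
from h import *
print(delta([.557,.27,.14],tool(0,-1)))
```

```text
([-0.2, 0.0, -0.1], [0.02, 2.7, -3.06])
```

Request:
servo_tool(
  deltas=[
    [[0,0,0],[0,2.7,-3.05],8.7],
    [[0,0,0],[0,2.7,-3.05],8.7],
    [[0,0,0],[0,2.7,-3.05],8.7],
  ],
)

```text
clock: 1.4
tool_pos: [0.5572, 0.2688, 0.1395]
orientation: [60.9, 89.8, -122.9]
force: [-1.2, -0.4, 0.2]
opening: 0.0871
```

Run:
```python
from h import *
w=snap('wrist','w.png')
o=ctrl.get_obs();print(o['tool_pos'],o['joint_pos'].round(1),ray(w,256,192))
h=cv2.cvtColor(w['image'],cv2.COLOR_RGB2HSV);m=cv2.inRange(h,(15,90,40),(38,255,255))
n,l,st,ce=cv2.connectedComponentsWithStats(m)
for i in range(1,n):
    if st[i,4]>500:print(i,st[i],ce[i])
O=np.array([.5487,.1266,.036]);d=H*np.cos(np.radians(6))-Z*np.sin(np.radians(6))
print(proj(w,[O,O+.094*d,O+.145*d,O+.188*d]))
```

```text
[0.5567705  0.26965623 0.13974397] [ 43.9  19.2 -13.3   0.  -57.6 -47.6] (array([0.5541677 , 0.18911358, 0.29723633]), array([ 0.0061917 ,  0.29693382, -0.95487799]))
1 [ 344    0   99   88 3718] [392.55459925  44.13959118]
2 [ 203   10  101   25 1917] [252.74387063  19.49973918]
3 [ 233   34   41  197 7172] [252.63427217 127.43251534]
4 [  0 123  28  53 790] [  9.16075949 154.64683544]
5 [ 357  164  116   85 3104] [414.39529639 204.5570232 ]
7 [ 90 255  28  50 700] [100.47428571 279.61142857]
8 [389 255  28  50 698] [405.46131805 279.69054441]
9 [ 225  314  287   17 3776] [382.62420551 323.56223517]
[[253.85439119  21.59668034]
 [254.35195267 137.48220686]
 [254.56805376 187.81365179]
 [254.72800968 225.06849524]]
```

View pics/w.png

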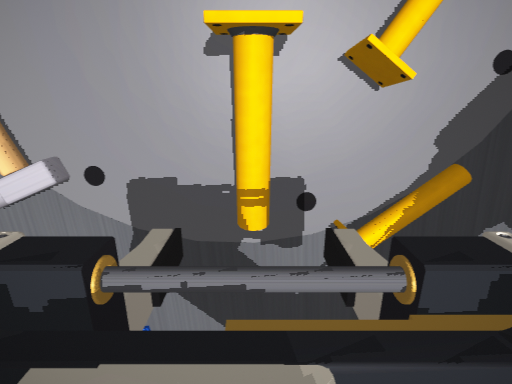

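The wrist view shows the tube centred at column 253, between the fingers, with its foot at rows 10–34 and its free end at row 231. That agrees with the prediction to about 2 px. Descending now.

Request:
servo_tool(
  deltas=[
    [[0,0,0],[4,0,0],8.7],
    [[0,0,0],[8,0,0],8.7],
    [[0,0,0],[11.5,0,0],8.7],
    [[0,0,0],[13.2,0,0],8.7],
    [[0,0,0],[13.2,0,0],8.7],
  ],
)

```text
clock: 1.95
tool_pos: [0.5542, 0.2693, 0.0051]
orientation: [49.6, 89.6, -134.0]
force: [0.1, 0.2, 0.6]
opening: 0.0866
```

Request:
servo_tool(
  deltas=[
    [[0,0,0],[0,0,0],2],
    [[0,0,0],[0,0,0],2],
    [[0,0,0],[0,0,0],2],
    [[0,0,0],[0,0,0],2],
    [[0,0,0],[0,0,0],2],
  ],
)

```text
clock: 2.45
tool_pos: [0.5545, 0.2695, 0.0059]
orientation: [50.2, 89.6, -133.3]
force: [0.1, -0.0, 0.4]
opening: 0.0529
```

Request:
servo_tool(
  deltas=[
    [[0,0,0],[0,0,0],2],
    [[0,0,0],[0,0,0],2],
    [[0,0,0],[0,0,0],2],
    [[0,0,0],[0,0,0],2],
    [[0,0,0],[0,0,0],2],
  ],
)

```text
clock: 2.95
tool_pos: [0.555, 0.2697, 0.0061]
orientation: [53.6, 89.7, -130.0]
force: [1.4, 0.1, 1.6]
opening: 0.033
```

```bash
cat >> h.py <<'E'
def arc(th,tilt,G0,s0=None,lift=0.0,P=None):
    "post turned by th about pivot P, tool turned by tilt; G0 initial grasp point"
    if P is None: P=np.array([.5485,.1229,0])
    G=P+R.from_rotvec(np.radians(th)*J).apply(G0-P)
    M=tool(tilt,-1); return G+M[:,0]*.019+Z*lift,M
E
python3 - <<'E'
from h import *
o=ctrl.get_obs();T=R.from_euler('xyz',o['orientation'],degrees=True).as_matrix();G0=o['tool_pos']-T[:,0]*.019
print(G0.tolist(),o['opening'],o['force'])
for t in(6,12,18,24,30):print(t,delta(*arc(t,t,G0)))
E
```

```text
[0.5550361679004733, 0.26981096015423955, 0.025135190803627833] 0.03298777445489223 [1.3520206  0.14951851 1.56490898]
6 ([-0.2, 0.2, -6.3], [-1.53, 0.14, -0.0])
12 ([-0.2, 0.2, -12.3], [-3.04, 0.45, 0.0])
18 ([-0.2, 0.2, -18.3], [-4.51, 0.92, 0.01])
24 ([-0.2, 0.1, -24.3], [-5.92, 1.54, 0.01])
30 ([-0.2, 0.1, -30.3], [-7.26, 2.3, 0.01])
```

Request:
servo_tool(
  deltas=[
    [[0,0,-6],[-1.5,0.1,0],2],
    [[0,0,-12],[-3.0,0.4,0],2],
    [[0,0,-18],[-4.5,0.9,0],2],
    [[0,0,-24],[-5.9,1.5,0],2],
    [[0,0,-30],[-7.2,2.3,0],2],
  ],
)

```text
clock: 3.45
tool_pos: [0.5537, 0.2481, 0.0796]
orientation: [-89.8, 59.9, 86.7]
force: [-1.6, -4.3, -3.8]
opening: 0.0333
```

Run:
```python
from h import *
G0=np.array([.555,.2698,.0251])
o=ctrl.get_obs();print(o['joint_pos'].round(1),o['tool_pos'],o['force'].round(1),arc(30,30,G0)[0])
for t in(36,42,48,54,60):print(t,delta(*arc(t,t,G0)))
a=snap('scene','d.png')
cv2.imwrite('pics/d2.png',cv2.resize(a['image'][60:240,200:440,::-1],(720,540)))
```

```text
[ 22.4  20.1 -14.2 -37.3 -48.2  -2.4] [0.55368498 0.24814473 0.07964751] [-1.6 -4.3 -3.8] [0.55367071 0.24709075 0.07879716]
36 ([-0.2, 0.0, -5.9], [-1.51, 0.28, -0.0])
42 ([-0.2, 0.0, -11.9], [-3.02, 0.58, -0.01])
48 ([-0.2, -0.0, -17.9], [-4.49, 1.04, -0.01])
54 ([-0.2, -0.0, -23.9], [-5.91, 1.65, -0.01])
60 ([-0.2, -0.0, -29.9], [-7.25, 2.4, -0.01])
```

View pics/d2.png

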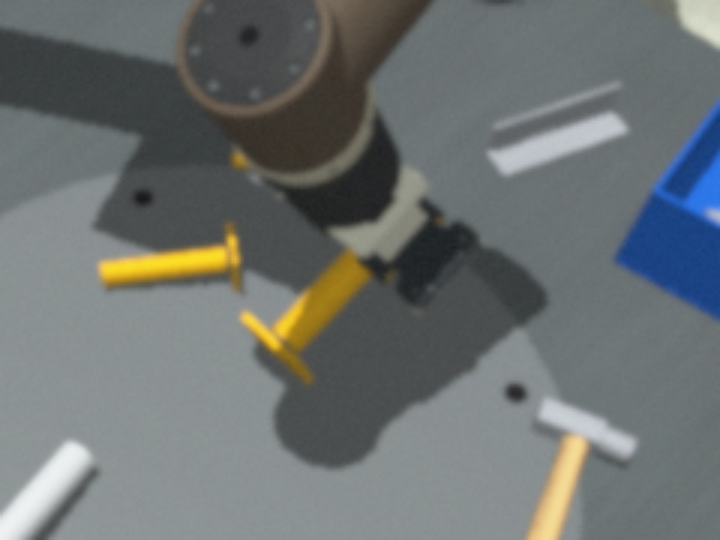

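The post is rising in the grip. The foot's lower edge, at crop (305,380), is still about in place, and the joints have room. I'll keep going along the arc.

Request:
servo_tool(
  deltas=[
    [[0,0,-6],[-1.5,0.3,0],2],
    [[0,0,-12],[-3.0,0.6,0],2],
    [[0,0,-18],[-4.5,1.0,0],2],
    [[0,0,-24],[-5.9,1.6,0],2],
    [[0,0,-30],[-7.2,2.4,0],2],
  ],
)

```text
clock: 4.0
tool_pos: [0.5514, 0.1888, 0.1337]
orientation: [-90.1, 29.1, 86.3]
force: [-1.5, 3.3, 6.5]
opening: 0.0334
```

Run:
```python
from h import *
G0=np.array([.555,.2698,.0251])
o=ctrl.get_obs();print(o['joint_pos'].round(1),o['tool_pos'],o['force'].round(1),arc(60,60,G0)[0])
for t in(66,72,78,84,90):print(t,delta(*arc(t,t,G0)))
a=snap('scene','e.png')
cv2.imwrite('pics/e2.png',cv2.resize(a['image'][60:240,200:440,::-1],(720,540)))
```

```text
[ -6.3  27.2  -9.6 -64.7 -75.   34.2] [0.55138525 0.18881562 0.13374808] [-1.5  3.3  6.5] [0.55039547 0.19113749 0.13038068]
66 ([-0.0, -0.3, -5.1], [-1.17, 0.3, 0.11])
72 ([0.0, -0.3, -11.1], [-2.69, 0.59, 0.1])
78 ([0.0, -0.3, -17.1], [-4.17, 1.02, 0.09])
84 ([0.0, -0.3, -23.1], [-5.59, 1.61, 0.08])
90 ([0.0, -0.3, -29.1], [-6.94, 2.35, 0.08])
```

View pics/e2.png

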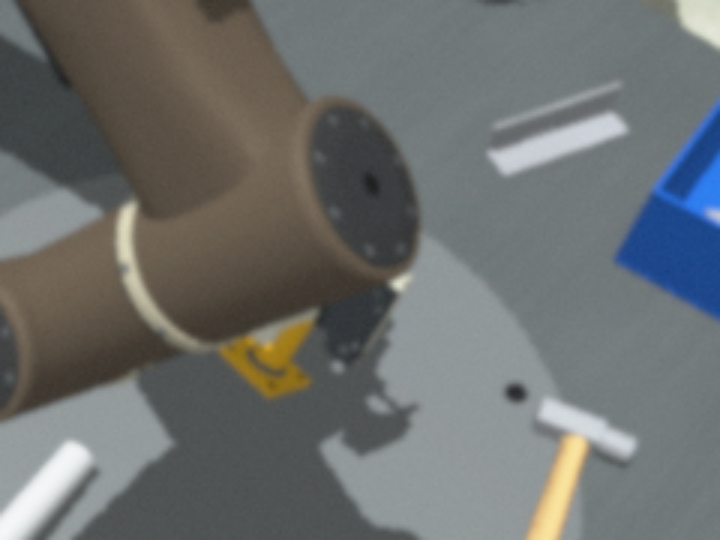

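Now at about 60°. The foot edge at crop (270,395) is still on the bench in the same place. I'll continue to about 78° and check again.

Request:
servo_tool(
  deltas=[
    [[0,0,-4],[-0.9,0.2,0.1],2],
    [[0,0,-8],[-1.9,0.4,0.1],2],
    [[0,0,-12],[-2.9,0.65,0.1],2],
    [[0,0,-17],[-4.15,1.0,0.1],2],
    [[0,0,-17],[-4.15,1.0,0.1],2],
  ],
)

```text
clock: 4.55
tool_pos: [0.5482, 0.1446, 0.1461]
orientation: [-89.8, 11.0, 86.2]
force: [2.9, 0.7, 19.9]
opening: 0.0332
```

Run:
```python
from h import *
G0=np.array([.555,.2698,.0251])
o=ctrl.get_obs();print(o['joint_pos'].round(1),o['tool_pos'],o['force'].round(1),o['moment'].round(2),arc(78,78,G0)[0])
for t in(84,90,96):print(t,delta(*arc(t,t,G0)),delta(*arc(t,78,G0)))
w=snap('wrist','f.png');b=snap('top','g.png');a=snap('scene','i.png')
cv2.imwrite('pics/f2.png',np.vstack([np.hstack([cv2.resize(w['image'],(400,300)),cv2.resize(b['image'][90:300,70:350],(400,300))]),cv2.resize(a['image'][60:240,200:440],(400,300)).repeat(1,0).__class__ and np.hstack([cv2.resize(a['image'][60:240,200:440],(400,300)),np.zeros((300,400,3),np.uint8)])])[:,:,::-1])
```

```text
[-17.5  37.7  -7.2 -72.6 -91.7  46.3] [0.54819781 0.14463346 0.14608864] [ 2.9  0.7 19.9] [ 3.66 -0.68 -0.92] [0.54784598 0.1475827  0.14508414]
84 ([-0.2, -0.5, -5.0], [-1.23, 0.16, 0.04]) ([-0.3, -0.5, 1.0], [-1.22, 0.36, 0.04])
90 ([-0.2, -0.5, -11.0], [-2.74, 0.44, 0.03]) ([-0.3, -0.5, 1.0], [-2.71, 0.83, 0.03])
96 ([-0.2, -0.5, -17.0], [-4.22, 0.87, 0.01]) ([-0.3, -0.5, 1.0], [-4.14, 1.46, 0.01])
```

View pics/f2.png

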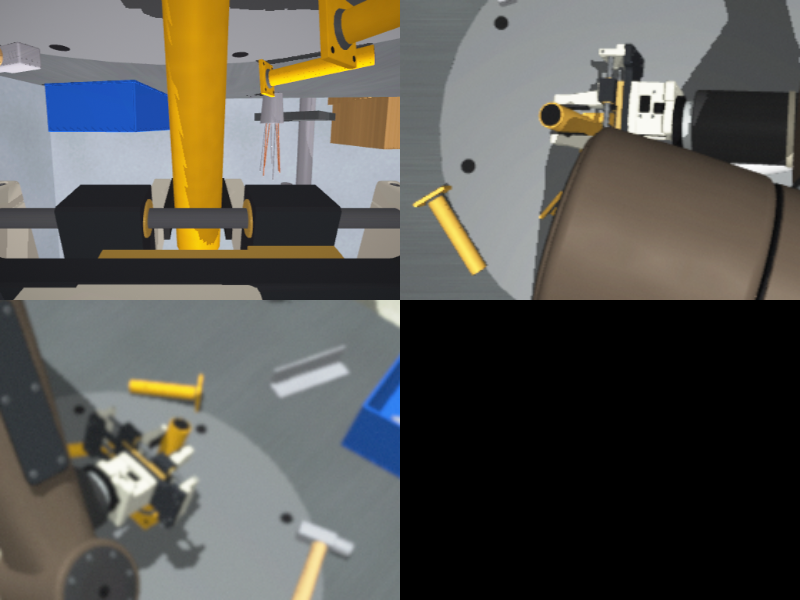

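The top view shows the free-end rim at about (175,170), which is a lean of roughly 20° and fits the arc. The vertical force is 20 N, so I'm pressing the foot down slightly. I'll ease up 2 mm while going on.

Request:
servo_tool(
  deltas=[
    [[0,0,-2],[-0.8,-0.05,0],2],
    [[0,0,-4],[-1.7,0.1,0],2],
    [[0,0,-6],[-2.6,0.3,0],2],
    [[0,0,-7],[-3.2,0.45,0],2],
    [[0,0,-7],[-3.2,0.45,0],2],
  ],
)

```text
clock: 5.2
tool_pos: [0.5459, 0.1127, 0.1469]
orientation: [-89.8, 4.4, 86.2]
force: [-0.4, 0.8, -3.5]
opening: 0.033
```

Run:
```python
from h import *
G0=np.array([.555,.2698,.0251])
o=ctrl.get_obs();print(o['joint_pos'].round(1),o['tool_pos'],o['orientation'],o['force'].round(1),o['moment'].round(2))
print(arc(90,84,G0)[0],delta(*arc(96,86,G0)))
b=snap('top','k.png')
g=cv2.cvtColor(b['image'],cv2.COLOR_RGB2HSV);m=cv2.inRange(g,(15,90,40),(38,255,255))
n,l,st,ce=cv2.connectedComponentsWithStats(m)
for i in range(1,n):
    if st[i,4]>60:print(st[i],ce[i].round(1))
a=snap('scene','k3.png')
cv2.imwrite('pics/k2.png',np.hstack([cv2.resize(a['image'][100:200,200:300],(400,400)),cv2.resize(b['image'][130:230,140:240],(400,400))])[:,:,::-1])
```

```text
[-21.6  42.4  -5.3 -73.8 -98.5  49.5] [0.54588062 0.11267734 0.14687763] [-89.80858371   4.36747692  86.17618255] [-0.4  0.8 -3.5] [-4.2   0.24  0.07]
[0.5460458  0.11682895 0.14504277] ([-0.2, -0.5, -0.4], [-1.06, 0.54, -0.0])
[145  38 101  40 709] [192.8  59. ]
[  8  62  19  38 407] [18.5 82.6]
[237 149  10  34 159] [243.1 163.8]
[189 163  41  24 497] [211.7 176.5]
[195 193  29  10 200] [207.9 198.2]
[ 79 220  27  15 120] [ 91.8 226.7]
[167 223  52  48 668] [194.4 248.1]
[ 90 227  40  56 736] [109.5 254. ]
```

View pics/k2.png

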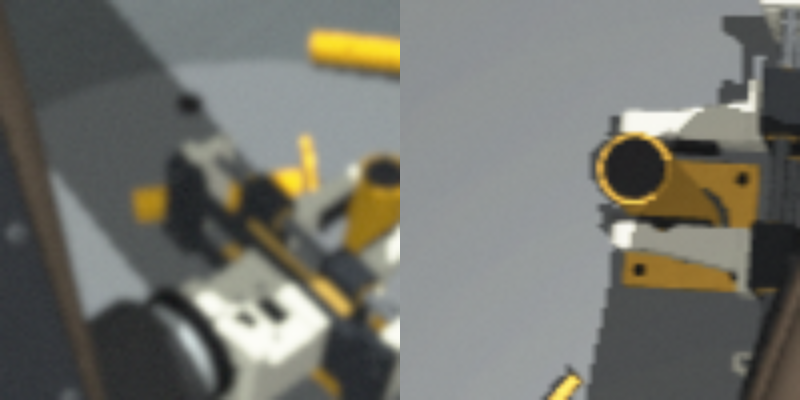

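The top view has the rim centre at about (198.5,172.5), with the foot plate spanning roughly columns 195–230 and rows 171–202. I'll compute the lean from these.

Run:
```python
from h import *
b=load('k.png')
F=onz(b,198.5,172.5,.187);print('free',F)
c=[onz(b,u,v,.008) for u,v in((195.7,202),(230,171))];print('foot corners',c,'mid',(c[0]+c[1])/2)
for y in(.088,.084,.08):
  print(y,proj(b,[[.5465,y,.188],[.5465+.035,y-.035,.008],[.5465-.035,y+.035,.008]]).round(1).tolist())
```

```text
free [0.54398818 0.1001925  0.187     ]
foot corners [array([0.50849345, 0.12244115, 0.008     ]), array([0.57699482, 0.04838355, 0.008     ])] mid [0.54274414 0.08541235 0.008     ]
0.088 [[205.2, 171.1], [227.9, 169.0], [195.5, 200.6]]
0.084 [[207.4, 171.1], [229.7, 169.0], [197.3, 200.6]]
0.08 [[209.6, 171.1], [231.6, 169.0], [199.1, 200.6]]
```

Request:
servo_tool(
  deltas=[
    [[0,0,-1.5],[-0.4,0.1,0],2],
    [[0,0,-3],[-0.7,0.2,0],2],
    [[0,0,-4],[-0.8,0.25,0],2],
    [[0,0,-4],[-0.8,0.25,0],2],
  ],
)

```text
clock: 5.7
tool_pos: [0.5458, 0.1048, 0.1469]
orientation: [-90.0, 0.2, 86.2]
force: [1.9, -3.9, 9.1]
opening: 0.0332
```

Run:
```python
from h import *
o=ctrl.get_obs();print(o['tool_pos'],o['orientation'],o['force'].round(1),o['moment'].round(2))
b=snap('top','l.png')
cv2.imwrite('pics/l2.png',cv2.resize(b['image'][130:230,140:240],(600,600),interpolation=cv2.INTER_CUBIC)[:,:,::-1])
```

```text
[0.54575988 0.10477481 0.14688532] [-89.96263266   0.15727894  86.17417542] [ 1.9 -3.9  9.1] [ 0.03 -0.05 -0.72]
```

View pics/l2.png

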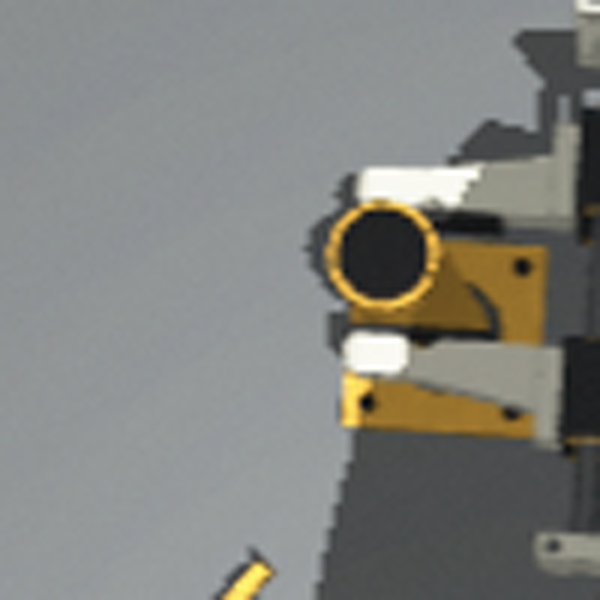

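The rim centre is at about (204,172.5). For a foot spanning columns 197–231 I'd expect about (208,172), so 2–3° of lean is left. One small push more, then open.

Request:
servo_tool(
  deltas=[
    [[0,0,0],[-0.3,0,0],2],
    [[0,0,0],[-0.6,0,0],2],
    [[0,0,0],[-0.6,0,0],2],
  ],
)

```text
clock: 6.05
tool_pos: [0.5452, 0.0984, 0.1462]
orientation: [-89.9, 0.2, 86.2]
force: [0.0, -0.1, -5.6]
opening: 0.0332
```

Request:
servo_tool(
  deltas=[
    [[0,0,0],[0,0,0],4],
    [[0,0,0],[0,0,0],4.5],
    [[0,0,0],[0,0,0],5.5],
    [[0,0,0],[0,0,0],7],
    [[0,0,0],[0,0,0],8.7],
  ],
)

```text
clock: 6.55
tool_pos: [0.5452, 0.0985, 0.1464]
orientation: [-89.9, 0.2, 86.2]
force: [0.1, -0.4, 0.1]
opening: 0.0633
```

Request:
servo_tool(
  deltas=[
    [[0,0,0],[0,0,0],8.7],
    [[0,0,0],[0,0,0],8.7],
    [[0,0,0],[0,0,0],8.7],
    [[0,0,0],[0,0,0],8.7],
    [[0,0,0],[0,0,0],8.7],
  ],
)

```text
clock: 7.05
tool_pos: [0.5452, 0.0985, 0.1464]
orientation: [-89.9, 0.2, 86.2]
force: [-0.2, 0.3, -1.5]
opening: 0.0874
```

Run:
```python
from h import *
o=ctrl.get_obs();print(o['tool_pos'],o['opening'],o['force'].round(1))
b=snap('top','m.png')
cv2.imwrite('pics/m2.png',cv2.resize(b['image'][130:230,140:240],(600,600),interpolation=cv2.INTER_CUBIC)[:,:,::-1])
```

```text
[0.54522279 0.09847663 0.14642685] 0.08736778003055115 [-0.2  0.3 -1.5]
```

View pics/m2.png

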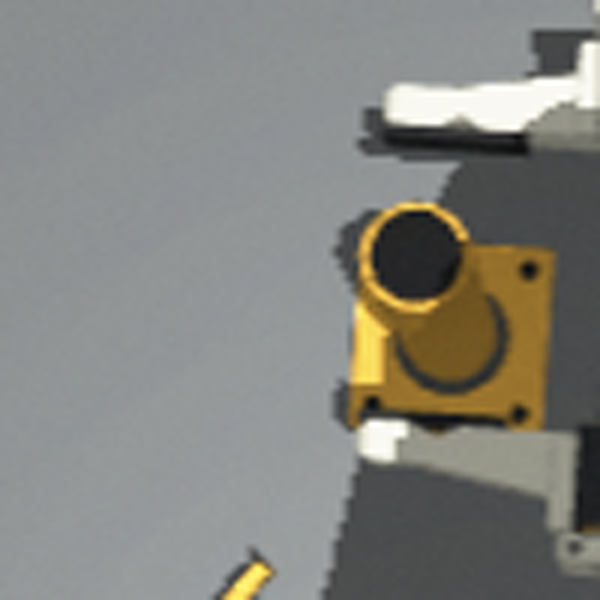

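The post stands freely. The rim centre is at (209,172.8) and the foot spans columns 198–232, which fits upright, and the fingers are open. Backing off with a slight rise.

Request:
servo_tool(
  deltas=[
    [[0,0,0],[-1.2,-0.3,0],8.7],
    [[0,0,0],[-2.8,-0.8,0],8.7],
    [[0,0,0],[-4.5,-1.5,0],8.7],
    [[0,0,0],[-6.2,-3,0],8.7],
    [[0,0,0],[-7,-5,0],8.7],
  ],
)

```text
clock: 7.6
tool_pos: [0.5405, 0.0261, 0.1974]
orientation: [-89.9, 0.2, 86.1]
force: [1.3, -0.4, 0.0]
opening: 0.0874
```

Request:
servo_tool(
  deltas=[
    [[0,0,0],[-1,-3,0],8.7],
    [[0,0,0],[-3,-6,0],8.7],
    [[0,0,0],[-6,-9,0],8.7],
    [[0,0,0],[-9,-12,0],8.7],
    [[0,0,0],[-9,-12,0],8.7],
  ],
)

```text
clock: 8.1
tool_pos: [0.5343, -0.0681, 0.3222]
orientation: [-90.3, 0.6, 85.9]
force: [0.4, -0.3, -0.2]
opening: 0.0876
```

Run:
```python
from h import *
o=ctrl.get_obs();print(o['tool_pos'],o['qvel'].round(1),o['force'].round(1))
b=snap('top','n.png');a=snap('scene','o.png')
cv2.imwrite('pics/n2.png',np.hstack([cv2.resize(a['image'],(400,300)),cv2.resize(b['image'],(400,300))])[:,:,::-1])
```

```text
[ 0.53433205 -0.06807236  0.32220305] [ 2.4  2.4 -4.8 -1.   3.5  3.6] [ 0.4 -0.3 -0.2]
```

View pics/n2.png

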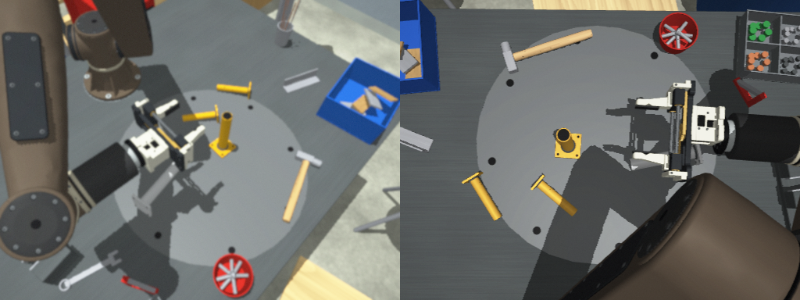

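The post stands upright on its foot at scene (223,135), and the gripper is well clear. The steel post is in shadow at about scene (158,187), as before. Settling, then handing in.

Request:
servo_tool(
  deltas=[
    [[0,0,0],[0,0,0],8.7],
    [[0,0,0],[0,0,0],8.7],
    [[0,0,0],[0,0,0],8.7],
    [[0,0,0],[0,0,0],8.7],
    [[0,0,0],[0,0,0],8.7],
  ],
)

```text
clock: 8.7
tool_pos: [0.5343, -0.0646, 0.3189]
orientation: [-90.0, 0.3, 86.0]
force: [-0.2, -0.5, -0.0]
opening: 0.0872
```

Run:
```python
from h import *
print(ctrl.get_obs()['qvel'].round(2)); print(ctrl.close_job())
```

```text
[-0.09 -0.15  0.18  0.05  0.05  0.  ]
the job is handed in; nothing more can be done
None
```

The yellow post, the largest of the three yellow ones, is standing upright on its foot plate, and the job is handed in at about 8.7 s. I gripped it near the free end, tipped it up about the foot's edge on the bench, pushed out the last 2–3° of lean, and let go.

- **Upright:** the last top and scene pictures show it standing alone. Seen from above, the tube rim and foot plate lie where they should for an upright post, to about 1–2 px.
- **Position:** by the pictures the foot centre is at about y = 0.08 m, roughly 4 cm beyond the edge it was tipped about. About 35 mm of that is expected, and the rest is a few millimetres of measuring error or slip.
- **Forces:** the highest wrist force I read was about 20 N, while pressing the foot down mid-tip. I only read it at the end of each move.
- **Steel post:** it appeared unmoved in the last scene picture, judged by eye and partly in the arm's shadow. I did not measure it again.

No check failed.

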